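Gauge the goldsmith's sprung clamp with a spacer blade

TASK

Three steel gauge blades with wooden handles stand in wooden stands on the goldsmith's bench: a thin, a middling and a thick one. Take the one of middling thickness and, keeping hold of it, slide it gently straight down, centred, between the two steel jaws of the green sprung clamp; the spring jaw gives a little and you should feel a light drag. Do not force it; when it is at least two thirds of the way down the jaws, let go and leave it standing upright, nipped in the gap.

Things in the scene. Friction and masses are not known exactly. Their poses are not given: they have to be found in the camera images.
- gauge_handle (a point): Middling gauge blade, loose, upright in a wooden stand 60 x 60 x 45 mm (slot 35 mm deep, tip 10 mm above table). Point: centre of its wooden handle, 14 thick (x) by 32 wide (y) by 45 mm tall. Below it the steel blade, 10 thick by 30 wide by 60 mm long, round nose; tip 82.5 mm below the point. 0.17 kg. Both sides alike. Bystander blades likewise, tops 115 mm up: 4 mm (handle 8) and 20 mm (handle 24) thick.
- gap (a point): Where the blade goes: at jaw-top height (57 mm above table), midway along the jaws, 5 mm from the fixed jaw's face, where the centre of a 10 mm blade comes to stand. x: across the gap, from fixed to sprung jaw; y: along it; z: up. At rest the gap spans x -5 to +2 mm and is 45 mm deep; a blade resting on its floor has its handle centre 37.5 mm above this point.
- clamp: The sprung clamp, bolted down: green base 170 x 80 mm, 12 mm high, with two steel jaws 50 mm long (y) and 30 mm thick, tops 57 mm above the table, inner top edges rounded 8 mm as a lead-in, and a green post 52 mm high behind the sprung jaw (+x). Origin on the table below the gap point; same axes as the gap.
- jaw (a joint): Opening of the sprung jaw in m: 0 at rest (gap 7 mm) to 0.005 at its stop (gap 12 mm). The 10 mm blade between the jaws opens it by 0.003, where the spring presses with about 5 N; going in, the blade meets a drag of about 3 to 8 N; on the floor it stops dead.
There are look-alikes about, which are no part of the job. There is more than one size of the clamp; the one meant has the size given above.

How it is judged:
By the outcome, as a careful person would: the job done as asked, in the order asked, and still so for the second after the job is handed in, with the robot touching nothing.
It also fails if it takes over 40 s, if anything falls off the work surface, if the arm or the gripper's body presses on something with over 40 N, if the wrist force passes 120 N, or if a joint passes its speed limit or range.

ROBOT

A 7-joint arm with a two-finger parallel gripper is mounted at the origin on the work surface. World frame = base frame: x ahead of the robot, y to its left, z up, the work surface at z = 0. Lengths are in m, angles in rad, forces in N, time in s.
With the tool pointing down it reaches from about 0.425 to 0.925 m from the base axis. Payload 6.8 kg.
Tool frame: the origin (TCP) lies between the finger pads; the fingertips stand 11 mm ahead of it and the grasp point (between the pads) lies 8 mm behind it; z points along the fingers, y is the line along which they close (so a half turn about z gives the same grasp; the last joint's range is limited). The gripper opens to 85 mm and grips with 20 to 120 N. Pads are 22 mm wide; open, the fingers measure 114 mm over their backs; the gripper's body (76 mm by 85 mm) begins 54 mm behind the grasp point. The pads swing forward as they close: fully open they stand 13 mm farther back than shut.
Start: joints at [-1.32, 0.477, 0.022, 1.555, -0.011, 1.109, -0.083], TCP at [0.237, 0.632, 0.242] pointing down, gripper open.
Joint ranges: [-2.96, 2.96], [-0.34, 2.1], [-1.41, 1.46], [0.24, 2.44], [-1.37, 4.51], [0.17, 1.92], [-2.96, 2.96]. Speed limits (rad/s): [2.39, 2.39, 3.14, 3.14, 3.14, 3.14, 3.14].

INTERFACE

Orientations are given as a rotation vector (axis times angle).
In Python, from bench import r gives the robot as it stands.
- The arm moves only by the tool send_rows, never from a script. Its argument "deltas" is a list of rows, each an object of numbers: "dx", "dy", "dz": the shift along the world's x, y, z in mm; "rx", "ry", "rz": the turn, a rotation vector about the world's x, y, z in degrees. A call has 1 to 5 rows; each row is the pose to reach, as a shift and turn from the pose commanded when the call began; what a row does not reach only later rows make up. A row lasts 1/12 s, in which the tool goes at most 41.7 mm and 7.16 degrees, less where a joint would pass 70% of its speed; a pose out of reach is approached as far as the arm can. A call with a gripper value outside its range is refused whole. "jaw" is the finger opening in mm, from 0 to 85.4, set as the call begins (left out, the last holds). The fingers move at their own pace and stop on an object; "newtons" is the grip in N (left out, the last holds). Time passes only in rows, so rows that repeat a pose let the fingers close. It gives the time, the measured TCP pose, the force, the opening and the grip force at its end, in the units of the state.
- r.get_obs(): the state, without advancing time (a new reading comes with each control period).
- r.grab_frame(name): name is "scene" or "top"; returns a dict with "frame" (400x640x3 uint8, blue, green, red), "z_map" (400x640 float32, m along the optical axis (not along the pixel's ray), 0 where there is no reading), "vertical_fov" (degrees; the focal length in pixels is half the picture's height over the tangent of half this angle, whatever the lens; pixels are square), "cx", "cy" (the principal point, pixels), "xyz" and "orientation" of the camera in the world. Camera axes: x right, y down, z forward; pixel columns grow to the right and rows downward; lengths in m; the calibration is good to about 2 mm. A picture is of the moment at which its call begins.
- r.hand_in(): hands the job in; it is judged then, once.
The state is a dict: "clock": time; "joints": joint angles; "qvel": joint speeds; "tau": joint torques, N m; "tcp_pos": TCP position; "orientation": TCP orientation; "contact_force": force on the tool from outside, world axes, zero at the start; "moment": the same for the moment, N m; "grip_width": finger opening in m; "gripper_force": force on a finger pad.
Only numpy, scipy, OpenCV 4.12 (cv2) and the standard library are available. Lean on these libraries where they do the work, as an engineer would, in place of code of your own. Each camera call takes 0.05 s, during which the arm holds its last target. There are 200 camera calls.

## Working session

There is one attempt and no reset: what is moved stays moved. The work goes in short steps, Python scripts to look and compute and a tool call to move; the robot and the scene stay as the last step left them, time stands still between calls to the robot, and variables do not carry over. Pictures are saved under pics/ and viewed, at most 10 in all, crops included, and the job is handed in when it is done.

Besides the shell and the picture viewer there is one more tool, called after "Call:" as name(argument=value, ...) on one line, values as JSON. send_rows: Moves the arm, as the interface text tells. Its arguments: {"type":"object","properties":{"deltas":{"type":"array","items":{"type":"object","properties":{"dx":{"type":"number"},"dy":{"type":"number"},"dz":{"type":"number"},"rx":{"type":"number"},"ry":{"type":"number"},"rz":{"type":"number"}}}},"jaw":{"type":"number"},"newtons":{"type":"number"}},"required":["deltas"]}

```bash
mkdir -p pics
cat > h.py <<'E'
import numpy as np, cv2
from scipy.spatial.transform import Rotation as R
from bench import r
def grab(n):
    f=r.grab_frame(n); np.savez(f'/tmp/{n}.npz',**f); return f
def load(n): return dict(np.load(f'/tmp/{n}.npz'))
def rot(f):
    o=np.array(f['orientation']); return R.from_rotvec(o).as_matrix() if o.size==3 else (o if o.shape==(3,3) else R.from_quat(o).as_matrix())
def cloud(f):
    fl=200/np.tan(np.radians(float(f['vertical_fov']))/2)
    v,u=np.mgrid[:400,:640]; z=f['z_map']
    p=np.stack([(u-f['cx'])/fl*z,(v-f['cy'])/fl*z,z],-1)
    return p@rot(f).T+f['xyz']
E
python3 - <<'E'
from h import *
for n in('top','scene'):
    f=grab(n); cv2.imwrite(f'pics/{n}0.png',f['frame'])
    print(n,{k:f[k] for k in('vertical_fov','cx','cy','xyz','orientation')}, (f['z_map']==0).mean())
print(r.get_obs())
E
```

```text
top {'vertical_fov': 53.857874323399805, 'cx': 316.73517503178016, 'cy': 207.96983787083255, 'xyz': array([ 0.26878616, -0.12141843,  1.15065781]), 'orientation': array([-2.08588206,  2.13515759, -0.21703775])} 0.00426171875
scene {'vertical_fov': 47.968715217142886, 'cx': 321.12635035368737, 'cy': 190.91135031302363, 'xyz': array([0.91975785, 0.39362309, 0.94370256]), 'orientation': array([-1.00531648, -2.58824436,  0.90389308])} 0.003953125
{'clock': 0.1, 'joints': array([-1.32010143,  0.4777439 ,  0.02233006,  1.55634991, -0.01150317,
        1.10934099, -0.08309514]), 'qvel': array([-0.00111818, -0.00222992, -0.00180029, -0.00164134, -0.00054481,
       -0.00014128, -0.00072692]), 'tau': array([ 4.38737581e-03, -5.97753775e+01,  1.61387376e+00, -2.81953239e+01,
        1.28676061e-02,  4.97130502e-03,  1.29593752e-05]), 'tcp_pos': array([0.23683957, 0.63151912, 0.24140608]), 'orientation': array([-5.60487831e-01, -3.09099645e+00,  2.67599415e-03]), 'contact_force': array([ 0.30766157,  0.04409273, -0.01877375]), 'moment': array([-0.03553557, -0.03586019, -0.04294961]), 'gripper_force': 0.0, 'grip_width': 0.08566199092439238}
```

View pics/top0.png

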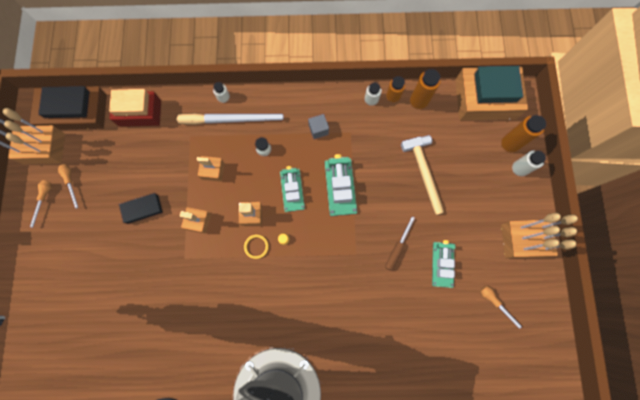

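View pics/scene0.png

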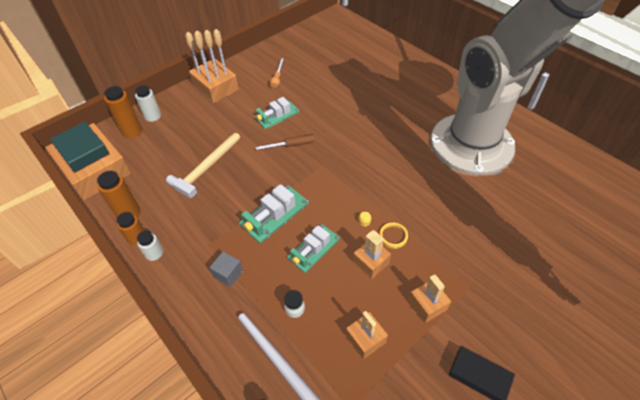

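The top view shows three stands with blades at about (209,167), (194,218) and (249,212). There are three green clamps at (291,189), (341,185) and (444,264). Next I measure all of them.

Run:
```python
from h import *
for n in('top','scene'):
    f=load(n); P=cloud(f); hsv=cv2.cvtColor(f['frame'],cv2.COLOR_BGR2HSV)
    print(n,'table z med',np.median(P[250:300,100:300,2]) if n=='top' else np.median(P[150:190,330:400,2]))
    g=cv2.inRange(hsv,(65,90,60),(88,255,255))
    c,_=cv2.findContours(g,cv2.RETR_EXTERNAL,cv2.CHAIN_APPROX_NONE)
    for k in c:
        if cv2.contourArea(k)<150: continue
        m=np.zeros_like(g); cv2.drawContours(m,[k],-1,255,-1)
        p=P[(m>0)&(g>0)]; base=p[(p[:,2]<.02)&(p[:,2]>.004)]
        allp=P[m>0]; t=allp[:,2]
        print('clamp px',k.mean(0).round(), 'zmax',t.max().round(3), 'pcts',np.percentile(t,[5,50,90,97]).round(3))
        rc=cv2.minAreaRect(base[:,:2].astype(np.float32)); print('  base rect',rc)
    # handles: z 75..120mm in work zone
    m=((P[...,2]>.068)&(P[...,2]<.125)&(P[...,0]>.3)&(P[...,0]<.8)&(abs(P[...,1])<.4)).astype(np.uint8)
    nn,l,s,cc=cv2.connectedComponentsWithStats(m)
    for i in range(1,nn):
        if s[i,4]<8: continue
        p=P[l==i]; print('hi',cc[i].round(),s[i,4],p.min(0).round(3),p.max(0).round(3)); print('   ',cv2.minAreaRect(p[:,:2].astype(np.float32)))
f=load('scene');a=cv2.resize(f['frame'][220:360,330:470],None,fx=4,fy=4,interpolation=2)
cv2.imwrite('pics/st.png',a)
```

```text
top table z med 0.00028666575693669927
clamp px [[440. 263.]] zmax 0.041 pcts [0.006 0.01  0.037 0.04 ]
  base rect ((0.33529841899871826, -0.47871726751327515), (0.05679752677679062, 0.12011194229125977), 84.03440856933594)
clamp px [[292. 194.]] zmax 1.151 pcts [0.007 0.01  0.013 0.014]
  base rect ((0.5560000538825989, -0.04873892664909363), (0.09940509498119354, 0.05518572777509689), 6.667757987976074)
clamp px [[340. 186.]] zmax 1.151 pcts [0.009 0.013 0.05  0.053]
  base rect ((0.5734822750091553, -0.19247554242610931), (0.16726402938365936, 0.07665050774812698), 3.830986738204956)
hi [141. 111.] 36 [0.794 0.378 0.068] [0.8   0.399 0.092]
    ((0.7970533967018127, 0.38881534337997437), (0.02097717858850956, 0.005667745601385832), 89.65869903564453)
hi [204. 161.] 89 [0.629 0.177 0.071] [0.639 0.209 0.119]
    ((0.6339610815048218, 0.19266927242279053), (0.03197338804602623, 0.00885991845279932), 78.12525177001953)
hi [246. 208.] 157 [0.482 0.057 0.072] [0.506 0.089 0.12 ]
    ((0.4940745234489441, 0.073055200278759), (0.03170115128159523, 0.023958152160048485), 89.9165649414062
[... 576 characters left out ...]
7302)
clamp px [[277. 116.]] zmax 0.944 pcts [0.005 0.01  0.038 0.041]
  base rect ((0.33616966009140015, -0.4636703133583069), (0.03859923779964447, 0.12258437275886536), 86.09532165527344)
hi [374. 242.] 318 [0.48  0.058 0.069] [0.506 0.091 0.121]
    ((0.4929722249507904, 0.07486177235841751), (0.03321715071797371, 0.025385841727256775), 88.78131866455078)
hi [435. 286.] 268 [0.467 0.215 0.068] [0.487 0.249 0.12 ]
    ((0.4773104786872864, 0.23240560293197632), (0.03343493491411209, 0.014594191685318947), 79.02606964111328)
hi [369. 322.] 184 [0.627 0.178 0.071] [0.638 0.21  0.119]
    ((0.6327744722366333, 0.19382941722869873), (0.031611569225788116, 0.00892543327063322), 83.63525390625)
```

View pics/st.png

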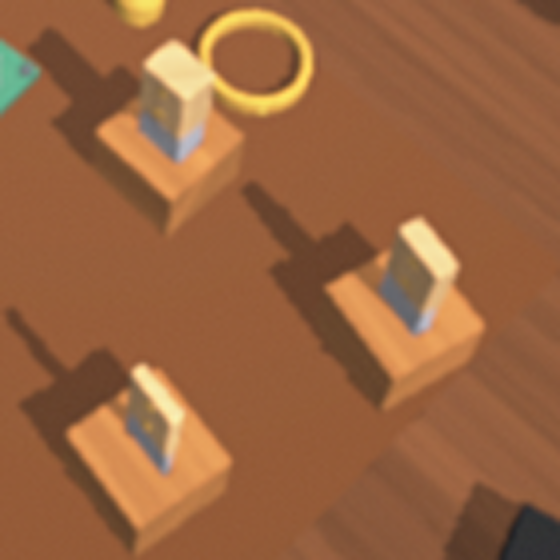

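The crop shows the thick blade at top left, the middling one at crop (420,270), which is scene (435,286), and the thin one at bottom left. Measured handle thicknesses are 24, 14 and 9 mm, so the one at top-view px (188,215) is the middling. Of the clamps at (444,264), (291,189) and (341,185), only (341,185) has the 170x80 base (167x77 measured). Next I find its jaws and gap.

Run:
```python
from h import *
Q={}
for n in('top','scene'):
    f=load(n); P=cloud(f); hsv=cv2.cvtColor(f['frame'],cv2.COLOR_BGR2HSV)
    box=(abs(P[...,0]-.573)<.12)&(abs(P[...,1]+.189)<.06)
    for nm,(lo,hi) in {'jawtop':(.0535,.062),'base':(.005,.0175)}.items():
        m=(box&(P[...,2]>lo)&(P[...,2]<hi)).astype(np.uint8)
        if nm=='jawtop': m[(hsv[...,1]>70)]=0
        else: m[cv2.inRange(hsv,(60,60,40),(92,255,255))==0]=0
        nn,l,s,cc=cv2.connectedComponentsWithStats(m,connectivity=4)
        for i in range(1,nn):
            if s[i,4]<15: continue
            p=P[l==i]; rc=cv2.minAreaRect(p[:,:2].astype(np.float32)); print(n,nm,cc[i].round(),s[i,4],'z',np.median(p[:,2]).round(4),np.round(rc[0],4),np.round(rc[1],4),round(rc[2],1))
    # post: green high
    m=box&(P[...,2]>.045)&(cv2.inRange(hsv,(60,60,40),(92,255,255))>0); p=P[m]; print('post',p.mean(0).round(4),len(p))
    # stand tops + handle tops of middling
    b=(abs(P[...,0]-.478)<.06)&(abs(P[...,1]-.232)<.06)
    for nm,lo,hi in(('stand',.04,.05),('htop',.112,.122)):
        p=P[b&(P[...,2]>lo)&(P[...,2]<hi)]; rc=cv2.minAreaRect(p[:,:2].astype(np.float32)); print(n,nm,len(p),np.median(p[:,2]).round(4),np.round(rc[0],4),np.round(rc[1],4),round(rc[2],1))
T=load('top')['frame'][145:225,300:380];S=load('scene')['frame'][175:245,230:310]
a=np.vstack([cv2.resize(T,(400,400),interpolation=2)]);b=cv2.resize(S,(400,400),interpolation=2)
cv2.imwrite('pics/cl.png',np.hstack([a,b]))
```

```text
top jawtop [341. 181.] 163 z 0.0573 [ 0.5774 -0.1916] [0.0284 0.0499] 3.0
top jawtop [342. 194.] 160 z 0.0567 [ 0.5395 -0.1941] [0.0285 0.0499] 5.7
top base [340. 194.] 612 z 0.0123 [ 0.5733 -0.1922] [0.1675 0.0789] 3.9
post [ 0.641  -0.1869  0.0515] 94
top stand 344 0.0451 [0.4797 0.2317] [0.0619 0.0604] 77.3
top htop 61 0.1147 [0.4794 0.2317] [0.0318 0.0139] 79.5
scene jawtop [283. 193.] 200 z 0.0576 [ 0.5356 -0.1936] [0.0304 0.0514] 4.7
scene jawtop [271. 202.] 197 z 0.0577 [ 0.5742 -0.19  ] [0.0294 0.0515] 3.9
scene base [281. 218.] 572 z 0.0126 [ 0.5724 -0.1853] [0.1675 0.0708] 3.4
scene base [242. 223.] 17 z 0.0126 [ 0.6541 -0.2205] [0.0147 0.0079] 40.6
post [ 0.6417 -0.1842  0.052 ] 143
scene stand 538 0.0458 [0.477  0.2325] [0.0609 0.0616] 77.5
scene htop 112 0.116 [0.4773 0.2323] [0.0332 0.0146] 79.0
```

View pics/cl.png

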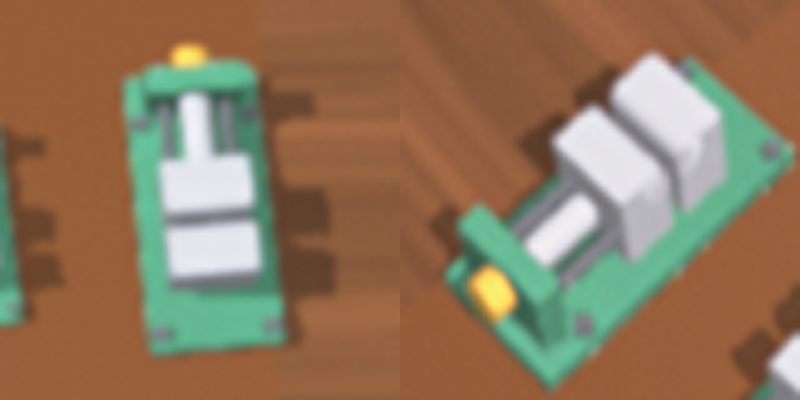

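The clamp at top px (341,185) is confirmed: its jaw tops are at 57 mm, it is 170x80, and its post faces world +x, with a yaw of about 4.2°. The gap point is about (0.558,-0.192). The middling handle is at about (0.478,0.232), with its thickness axis at -12°. I move over the handle, turning about -81°.

Call:
send_rows(deltas=[{"dx": 16, "dy": -27, "rz": -5.4}, {"dx": 32, "dy": -53, "rz": -10.8}, {"dx": 48, "dy": -80, "rz": -16.3}, {"dx": 64, "dy": -107, "rz": -21.7}, {"dx": 80, "dy": -133, "rz": -27.1}], jaw=60, newtons=40)

```text
$.deltas[0]: bad value
```

Call:
send_rows(deltas=[{"dx": 16, "dy": -27, "rz": -5.4}, {"dx": 32, "dy": -53, "rz": -10.8}, {"dx": 48, "dy": -80, "rz": -16.3}, {"dx": 64, "dy": -107, "rz": -21.7}, {"dx": 80, "dy": -133, "rz": -27.1}])

```text
$.deltas[0]: bad value
```

Call:
send_rows(deltas=[{"dx": 16, "dy": -27, "rz": -5.4}, {"dx": 32, "dy": -53, "rz": -10.8}, {"dx": 48, "dy": -80, "rz": -16.3}, {"dx": 64, "dy": -107, "rz": -21.7}, {"dx": 81, "dy": -133, "rz": -27.1}])

```text
$.deltas[0]: bad value
```

Call:
send_rows(deltas=[{"dz": -20}, {"dz": -40}, {"dz": -60}, {"dz": -60}, {"dz": -60}])

```text
$.deltas[0]: bad value
```

```bash
cat >> h.py <<'E'
def st():
    o=r.get_obs(); M=R.from_rotvec(o['orientation']).as_matrix()
    print('t',round(o['clock'],2),'tcp',(o['tcp_pos']*1e3).round(1),'yaw_y',np.degrees(np.arctan2(M[1,1],M[0,1])).round(2),'zaxis',M[:,2].round(4),'F',o['contact_force'].round(1),'w',round(o['grip_width']*1e3,1),'g',round(o['gripper_force'],1),'j',o['joints'].round(2)); return o
E
python3 -c "
from h import *
st()"
```

```text
t 0.1 tcp [236.8 631.5 241.4] yaw_y 69.44 zaxis [-5.0e-04 -1.6e-03 -1.0e+00] F [ 0.3  0.  -0. ] w 85.7 g 0.0 j [-1.32  0.48  0.02  1.56 -0.01  1.11 -0.08]
```

Call:
send_rows(deltas=[{"dx": 16, "dy": -27, "dz": 0, "rx": 0, "ry": 0, "rz": -5.4}, {"dx": 32, "dy": -53, "dz": 0, "rx": 0, "ry": 0, "rz": -10.8}, {"dx": 48, "dy": -80, "dz": 0, "rx": 0, "ry": 0, "rz": -16.3}, {"dx": 64, "dy": -107, "dz": 0, "rx": 0, "ry": 0, "rz": -21.7}, {"dx": 80, "dy": -133, "dz": 0, "rx": 0, "ry": 0, "rz": -27.1}], jaw=60, newtons=40)

```text
clock: 0.52
tcp_pos: [0.3175, 0.4972, 0.2419]
orientation: [-1.276, -2.871, 0.001]
contact_force: [1.2, -0.3, -0.4]
grip_width: 0.0601
gripper_force: 0.0
```

Call:
send_rows(deltas=[{"dx": 16, "dy": -27, "dz": 0, "rx": 0, "ry": 0, "rz": -5.4}, {"dx": 32, "dy": -53, "dz": 0, "rx": 0, "ry": 0, "rz": -10.8}, {"dx": 48, "dy": -80, "dz": 0, "rx": 0, "ry": 0, "rz": -16.3}, {"dx": 64, "dy": -107, "dz": 0, "rx": 0, "ry": 0, "rz": -21.7}, {"dx": 80, "dy": -133, "dz": 0, "rx": 0, "ry": 0, "rz": -27.1}])

```text
clock: 0.93
tcp_pos: [0.3974, 0.3643, 0.2421]
orientation: [-1.913, -2.492, 0.001]
contact_force: [0.6, 0.4, -0.3]
grip_width: 0.0601
gripper_force: 0.0
```

Call:
send_rows(deltas=[{"dx": 16, "dy": -27, "dz": 0, "rx": 0, "ry": 0, "rz": -5.4}, {"dx": 32, "dy": -53, "dz": 0, "rx": 0, "ry": 0, "rz": -10.8}, {"dx": 48, "dy": -80, "dz": 0, "rx": 0, "ry": 0, "rz": -16.3}, {"dx": 64, "dy": -107, "dz": 0, "rx": 0, "ry": 0, "rz": -21.7}, {"dx": 81, "dy": -133, "dz": 0, "rx": 0, "ry": 0, "rz": -27.1}])

```text
clock: 1.35
tcp_pos: [0.4782, 0.2314, 0.2422]
orientation: [-2.443, -1.974, 0.001]
contact_force: [0.4, 0.2, -0.2]
grip_width: 0.0601
gripper_force: 0.0
```

Call:
send_rows(deltas=[{"dx": 0, "dy": 0, "dz": -20, "rx": 0, "ry": 0, "rz": 0}, {"dx": 0, "dy": 0, "dz": -40, "rx": 0, "ry": 0, "rz": 0}, {"dx": 0, "dy": 0, "dz": -60, "rx": 0, "ry": 0, "rz": 0}, {"dx": 0, "dy": 0, "dz": -60, "rx": 0, "ry": 0, "rz": 0}, {"dx": 0, "dy": 0, "dz": -60, "rx": 0, "ry": 0, "rz": 0}])

```text
clock: 1.77
tcp_pos: [0.4773, 0.2325, 0.1816]
orientation: [2.439, 1.98, -0.004]
contact_force: [0.1, 0.1, 0.7]
grip_width: 0.0599
gripper_force: 0.0
```

```bash
python3 -c "
from h import *
st()
f=grab('scene'); cv2.imwrite('pics/over.png',cv2.resize(f['frame'][180:380,300:560],None,fx=3,fy=3)[:600,:780])"
```

```text
t 1.77 tcp [477.3 232.5 181.6] yaw_y -11.87 zaxis [-0.0021 -0.0018 -1.    ] F [0.1 0.1 0.7] w 59.9 g 0.0 j [-0.92  0.33  0.43  1.98 -0.18  0.87 -0.6 ]
```

View pics/over.png

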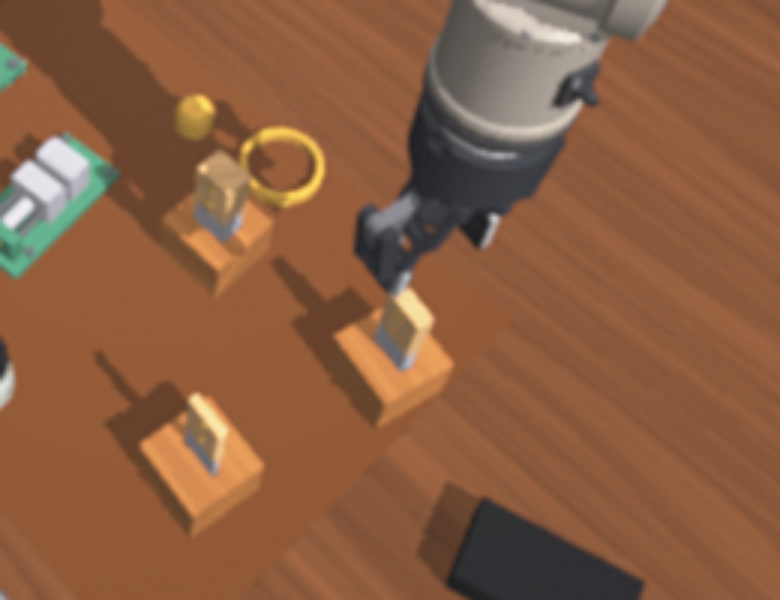

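The open fingers are above the middling blade (crop (405,330)) with their closing line across its thickness. I descend and grip.

Call:
send_rows(deltas=[{"dx": 1, "dy": 0, "dz": -25, "rx": 0, "ry": 0, "rz": 0}, {"dx": 1, "dy": 0, "dz": -50, "rx": 0, "ry": 0, "rz": 0}, {"dx": 1, "dy": 0, "dz": -75, "rx": 0, "ry": 0, "rz": 0}, {"dx": 1, "dy": 0, "dz": -97, "rx": 0, "ry": 0, "rz": 0}, {"dx": 1, "dy": 0, "dz": -97, "rx": 0, "ry": 0, "rz": 0}])

```text
clock: 2.23
tcp_pos: [0.4775, 0.2327, 0.0832]
orientation: [-2.438, -1.981, 0.007]
contact_force: [-0.1, 0.9, -0.4]
grip_width: 0.0603
gripper_force: 0.0
```

Call:
send_rows(deltas=[{"dx": 0, "dy": 0, "dz": 0, "rx": 0, "ry": 0, "rz": 0}, {"dx": 0, "dy": 0, "dz": 0, "rx": 0, "ry": 0, "rz": 0}, {"dx": 0, "dy": 0, "dz": 0, "rx": 0, "ry": 0, "rz": 0}, {"dx": 0, "dy": 0, "dz": 0, "rx": 0, "ry": 0, "rz": 0}, {"dx": 0, "dy": 0, "dz": 0, "rx": 0, "ry": 0, "rz": 0}], jaw=5, newtons=40)

```text
clock: 2.65
tcp_pos: [0.4795, 0.2339, 0.087]
orientation: [-2.438, -1.98, -0.003]
contact_force: [-2.0, -0.2, 7.6]
grip_width: 0.0134
gripper_force: 40.1
```

Call:
send_rows(deltas=[{"dx": 0, "dy": 0, "dz": 0, "rx": 0, "ry": 0, "rz": 0}, {"dx": 0, "dy": 0, "dz": 0, "rx": 0, "ry": 0, "rz": 0}, {"dx": 0, "dy": 0, "dz": 0, "rx": 0, "ry": 0, "rz": 0}])

```text
clock: 2.9
tcp_pos: [0.4795, 0.2339, 0.087]
orientation: [-2.438, -1.98, -0.003]
contact_force: [-2.5, 0.2, 7.3]
grip_width: 0.0135
gripper_force: 40.1
```

```bash
python3 -c "
from h import *
st()"
```

```text
t 2.9 tcp [479.5 233.9  87. ] yaw_y -11.85 zaxis [ 0.0012  0.0021 -1.    ] F [-2.5  0.2  7.3] w 13.5 g 40.1 j [-0.86  0.48  0.37  2.04 -0.27  0.67 -0.52]
```

Gripped: width 13.5 mm against the 14 mm handle. I lift straight up.

Call:
send_rows(deltas=[{"dx": 0, "dy": 0, "dz": 6, "rx": 0, "ry": 0, "rz": 0}, {"dx": 0, "dy": 0, "dz": 16, "rx": 0, "ry": 0, "rz": 0}, {"dx": 0, "dy": 0, "dz": 28, "rx": 0, "ry": 0, "rz": 0}, {"dx": 0, "dy": 0, "dz": 42, "rx": 0, "ry": 0, "rz": 0}, {"dx": 0, "dy": 0, "dz": 60, "rx": 0, "ry": 0, "rz": 0}])

```text
clock: 3.32
tcp_pos: [0.4787, 0.2327, 0.1465]
orientation: [2.439, 1.98, -0.001]
contact_force: [-0.6, 0.6, -1.4]
grip_width: 0.0134
gripper_force: 39.2
```

Call:
send_rows(deltas=[{"dx": 0, "dy": 0, "dz": 20, "rx": 0, "ry": 0, "rz": 0}, {"dx": 0, "dy": 0, "dz": 45, "rx": 0, "ry": 0, "rz": 0}, {"dx": 0, "dy": 0, "dz": 65, "rx": 0, "ry": 0, "rz": 0}, {"dx": 0, "dy": 0, "dz": 75, "rx": 0, "ry": 0, "rz": 0}, {"dx": 0, "dy": 0, "dz": 75, "rx": 0, "ry": 0, "rz": 0}])

```text
clock: 3.73
tcp_pos: [0.4804, 0.2335, 0.2233]
orientation: [2.439, 1.98, 0.008]
contact_force: [1.3, 1.2, -0.8]
grip_width: 0.0134
gripper_force: 39.3
```

Call:
send_rows(deltas=[{"dx": 4, "dy": -20, "dz": 0, "rx": 0, "ry": 0, "rz": 0.8}, {"dx": 10, "dy": -50, "dz": 0, "rx": 0, "ry": 0, "rz": 2}, {"dx": 16, "dy": -82, "dz": 0, "rx": 0, "ry": 0, "rz": 3.2}, {"dx": 22, "dy": -114, "dz": 0, "rx": 0, "ry": 0, "rz": 4.3}, {"dx": 27, "dy": -142, "dz": 0, "rx": 0, "ry": 0, "rz": 5.4}])

```text
clock: 4.15
tcp_pos: [0.5053, 0.0887, 0.2193]
orientation: [-2.343, -2.093, 0.003]
contact_force: [-0.0, -0.5, -1.9]
grip_width: 0.0136
gripper_force: 39.3
```

Call:
send_rows(deltas=[{"dx": 5, "dy": -28, "dz": 0, "rx": 0, "ry": 0, "rz": 1.1}, {"dx": 11, "dy": -56, "dz": 0, "rx": 0, "ry": 0, "rz": 2.2}, {"dx": 16, "dy": -85, "dz": 0, "rx": 0, "ry": 0, "rz": 3.2}, {"dx": 22, "dy": -114, "dz": 0, "rx": 0, "ry": 0, "rz": 4.3}, {"dx": 27, "dy": -142, "dz": 0, "rx": 0, "ry": 0, "rz": 5.4}])

```text
clock: 4.57
tcp_pos: [0.5323, -0.0526, 0.2192]
orientation: [-2.24, -2.201, 0.002]
contact_force: [0.9, 0.3, -1.7]
grip_width: 0.0139
gripper_force: 39.2
```

Call:
send_rows(deltas=[{"dx": 6, "dy": -35, "dz": 0, "rx": 0, "ry": 0, "rz": 1.3}, {"dx": 12, "dy": -65, "dz": 0, "rx": 0, "ry": 0, "rz": 2.6}, {"dx": 18, "dy": -95, "dz": 0, "rx": 0, "ry": 0, "rz": 3.8}, {"dx": 23, "dy": -120, "dz": 0, "rx": 0, "ry": 0, "rz": 4.8}, {"dx": 27, "dy": -142, "dz": 0, "rx": 0, "ry": 0, "rz": 5.2}])

```text
clock: 4.98
tcp_pos: [0.5592, -0.1951, 0.2191]
orientation: [-2.14, -2.299, 0.003]
contact_force: [0.3, 0.1, -0.4]
grip_width: 0.0137
gripper_force: 39.2
```

Call:
send_rows(deltas=[{"dx": 0, "dy": 0, "dz": -20, "rx": 0, "ry": 0, "rz": 0}, {"dx": 0, "dy": 0, "dz": -40, "rx": 0, "ry": 0, "rz": 0}, {"dx": 0, "dy": 0, "dz": -58, "rx": 0, "ry": 0, "rz": 0}, {"dx": 0, "dy": 0, "dz": -65, "rx": 0, "ry": 0, "rz": 0}, {"dx": 0, "dy": 0, "dz": -65, "rx": 0, "ry": 0, "rz": 0}])

```text
clock: 5.4
tcp_pos: [0.5581, -0.1924, 0.1527]
orientation: [-2.137, -2.297, 0.005]
contact_force: [-0.0, -0.7, -1.7]
grip_width: 0.0133
gripper_force: 39.1
```

```bash
python3 -c "
from h import *
st()
a=grab('scene')['frame'][90:270,190:340];b=grab('top')['frame'][110:230,270:390]
cv2.imwrite('pics/hov.png',np.hstack([cv2.resize(a,(400,480)),cv2.resize(b,(400,400))[:480]] if 0 else [cv2.resize(a,(400,480)),cv2.resize(b,(400,480))]))"
```

```text
t 5.4 tcp [ 558.1 -192.4  152.7] yaw_y 4.14 zaxis [-5.3e-03  8.0e-04 -1.0e+00] F [-0.  -0.7 -1.7] w 13.3 g 39.1 j [-0.16  0.48  0.51  1.87 -0.3   0.87  0.57]
```

View pics/hov.png

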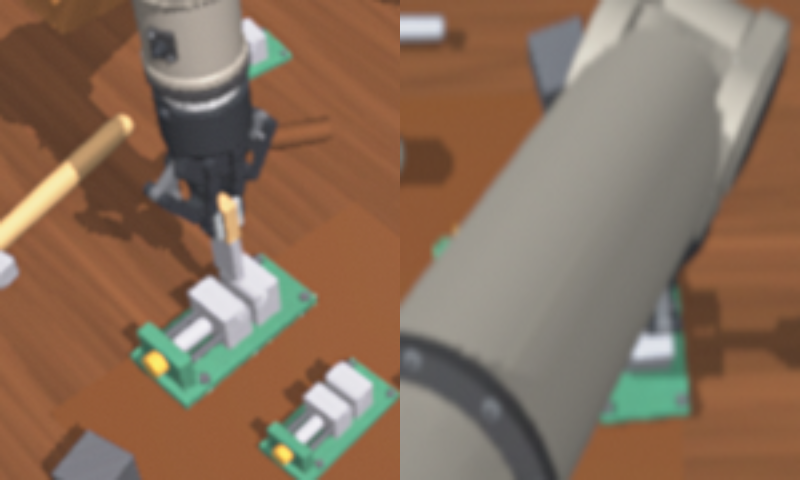

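The scene view shows the blade held upright above the gap, with the handle at scene px (276,172) and the blade at (276,189). I measure its position against the gap with the same camera.

Run:
```python
from h import *
f=load('scene'); P=cloud(f); hsv=cv2.cvtColor(f['frame'],cv2.COLOR_BGR2HSV)
for v in range(164,202,3):
    print(v,[(u,*(P[v,u]*1e3).round(0).astype(int),int(hsv[v,u,1])) for u in range(268,284,2)])
c,s=np.cos(np.radians(4.2)),np.sin(np.radians(4.2))
box=(abs(P[...,0]-.555)<.12)&(abs(P[...,1]+.189)<.06)&(hsv[...,1]<70)&(P[...,2]>.0535)&(P[...,2]<.062)
nn,l,st_,cc=cv2.connectedComponentsWithStats(box.astype(np.uint8),connectivity=4)
for i in range(1,nn):
    if st_[i,4]>30:
        p=P[l==i]; q=p[:,:2]@np.array([[c,-s],[s,c]]); print('jaw',cc[i].round(),st_[i,4],np.percentile(q,[2,98],axis=0).round(4).tolist())
```

```text
164 [(268, np.int64(576), np.int64(-177), np.int64(208), 24), (270, np.int64(570), np.int64(-179), np.int64(202), 18), (272, np.int64(564), np.int64(-179), np.int64(198), 107), (274, np.int64(553), np.int64(-190), np.int64(180), 94), (276, np.int64(550), np.int64(-185), np.int64(183), 92), (278, np.int64(547), np.int64(-182), np.int64(182), 5), (280, np.int64(538), np.int64(-188), np.int64(171), 14), (282, np.int64(449), np.int64(-313), np.int64(-2), 149)]
167 [(268, np.int64(575), np.int64(-181), np.int64(194), 32), (270, np.int64(570), np.int64(-181), np.int64(191), 31), (272, np.int64(565), np.int64(-180), np.int64(188), 111), (274, np.int64(559), np.int64(-181), np.int64(182), 85), (276, np.int64(554), np.int64(-181), np.int64(179), 93), (278, np.int64(549), np.int64(-180), np.int64(176), 67), (280, np.int64(542), np.int64(-183), np.int64(167), 16), (282, np.int64(456), np.int64(-303), np.int64(0), 143)]
170 [(268, np.int64(574), np.int64(-184), np.int64(181), 26), (270, np.int64(572), np.int64(-178), np.int64(185), 15), (272, np.int64(566), np.int64(-180), np.int64(179), 5), (27
[... 4250 characters left out ...]
198), np.int64(47), 12), (280, np.int64(550), np.int64(-189), np.int64(56), 12), (282, np.int64(547), np.int64(-184), np.int64(57), 6)]
200 [(268, np.int64(578), np.int64(-201), np.int64(56), 5), (270, np.int64(575), np.int64(-197), np.int64(58), 7), (272, np.int64(571), np.int64(-193), np.int64(58), 5), (274, np.int64(568), np.int64(-189), np.int64(59), 5), (276, np.int64(564), np.int64(-186), np.int64(58), 12), (278, np.int64(558), np.int64(-187), np.int64(52), 10), (280, np.int64(551), np.int64(-188), np.int64(45), 10), (282, np.int64(552), np.int64(-178), np.int64(55), 13)]
jaw [285. 194.] 140 [[0.5059, -0.25], [0.5354, -0.2077]]
jaw [271. 202.] 195 [[0.5453, -0.2568], [0.5733, -0.2078]]
```

In the scene camera, the blade's +x face is at x≈559.8, so its centre is at 554.8. The gap centre is at 556.4, so I shift by about +1.5 mm. The y offset is about 0. I then lower the tip to just above the jaws.

Call:
send_rows(deltas=[{"dx": 1.5, "dy": 0, "dz": -5, "rx": 0, "ry": 0, "rz": 0}, {"dx": 1.5, "dy": 0, "dz": -10, "rx": 0, "ry": 0, "rz": 0}, {"dx": 1.5, "dy": 0, "dz": -15, "rx": 0, "ry": 0, "rz": 0}, {"dx": 1.5, "dy": 0, "dz": -15, "rx": 0, "ry": 0, "rz": 0}, {"dx": 1.5, "dy": 0, "dz": -15, "rx": 0, "ry": 0, "rz": 0}])

```text
clock: 5.92
tcp_pos: [0.5613, -0.1928, 0.1401]
orientation: [-2.139, -2.3, 0.0]
contact_force: [0.5, -0.2, -2.2]
grip_width: 0.0134
gripper_force: 39.2
```

Call:
send_rows(deltas=[{"dx": 0, "dy": 0, "dz": 0, "rx": 0, "ry": 0, "rz": 0}, {"dx": 0, "dy": 0, "dz": 0, "rx": 0, "ry": 0, "rz": 0}, {"dx": 0, "dy": 0, "dz": 0, "rx": 0, "ry": 0, "rz": 0}])

```text
clock: 6.17
tcp_pos: [0.5617, -0.1931, 0.1406]
orientation: [2.14, 2.3, 0.0]
contact_force: [-0.4, -0.0, -1.6]
grip_width: 0.0136
gripper_force: 39.2
```

Run:
```python
from h import *
st()
f=grab('scene'); P=cloud(f); hsv=cv2.cvtColor(f['frame'],cv2.COLOR_BGR2HSV)
m=(P[...,2]>.075)&(P[...,2]<.100)&(abs(P[...,0]-.556)<.02)&(abs(P[...,1]+.192)<.025)&(hsv[...,1]<40)
m=cv2.erode(m.astype(np.uint8),np.ones((1,3)))>0
p=P[m]*1e3; c,s=np.cos(np.radians(4.2)),np.sin(np.radians(4.2)); q=p[:,:2]-[556.4,-191.8]; a=q[:,0]*c+q[:,1]*s; b=-q[:,0]*s+q[:,1]*c
print(len(p),'face x rel gap (want +5):',np.percentile(a,[10,50,75,90]).round(2),'y rel',np.percentile(b,[1,50,99]).round(1))
```

```text
t 6.17 tcp [ 561.7 -193.1  140.6] yaw_y 4.14 zaxis [ 4.e-04 -1.e-04 -1.e+00] F [-0.4 -0.  -1.6] w 13.6 g 39.2 j [-0.15  0.5   0.5   1.87 -0.32  0.85  0.58]
35 face x rel gap (want +5): [2.01 6.52 7.55 8.22] y rel [-14.8   3.4  13.9]
```

Settled, the face reads about +6.5 against the wanted +5, so I shift by -1.8 mm and start in with small steps, watching the force.

Call:
send_rows(deltas=[{"dx": -1.8, "dy": 1, "dz": 0, "rx": 0, "ry": 0, "rz": 0}, {"dx": -1.8, "dy": 1, "dz": -2, "rx": 0, "ry": 0, "rz": 0}, {"dx": -1.8, "dy": 1, "dz": -5, "rx": 0, "ry": 0, "rz": 0}, {"dx": -1.8, "dy": 1, "dz": -8, "rx": 0, "ry": 0, "rz": 0}, {"dx": -1.8, "dy": 1, "dz": -8, "rx": 0, "ry": 0, "rz": 0}])

```text
clock: 6.63
tcp_pos: [0.5593, -0.1917, 0.1315]
orientation: [-2.139, -2.3, 0.001]
contact_force: [0.7, 1.0, -1.8]
grip_width: 0.0134
gripper_force: 39.2
```

Call:
send_rows(deltas=[{"dx": 0, "dy": 0, "dz": -1, "rx": 0, "ry": 0, "rz": 0}, {"dx": 0, "dy": 0, "dz": -2, "rx": 0, "ry": 0, "rz": 0}, {"dx": 0, "dy": 0, "dz": -3, "rx": 0, "ry": 0, "rz": 0}, {"dx": 0, "dy": 0, "dz": -4, "rx": 0, "ry": 0, "rz": 0}, {"dx": 0, "dy": 0, "dz": -4, "rx": 0, "ry": 0, "rz": 0}])

```text
clock: 7.05
tcp_pos: [0.5593, -0.1923, 0.1285]
orientation: [-2.14, -2.3, 0.001]
contact_force: [-2.3, 1.1, 3.9]
grip_width: 0.0136
gripper_force: 39.9
```

```bash
python3 -c "
from h import *
st()"
```

```text
t 7.05 tcp [ 559.3 -192.3  128.5] yaw_y 4.12 zaxis [-5.e-04  0.e+00 -1.e+00] F [-2.3  1.1  3.9] w 13.6 g 39.9 j [-0.15  0.51  0.5   1.89 -0.33  0.82  0.59]
```

Contact is light, with the sprung jaw pushing -x as expected. I continue down.

Call:
send_rows(deltas=[{"dx": 0, "dy": 0, "dz": -1, "rx": 0, "ry": 0, "rz": 0}, {"dx": 0, "dy": 0, "dz": -2, "rx": 0, "ry": 0, "rz": 0}, {"dx": 0, "dy": 0, "dz": -3, "rx": 0, "ry": 0, "rz": 0}, {"dx": 0, "dy": 0, "dz": -4, "rx": 0, "ry": 0, "rz": 0}, {"dx": 0, "dy": 0, "dz": -5, "rx": 0, "ry": 0, "rz": 0}])

```text
clock: 7.47
tcp_pos: [0.5594, -0.192, 0.123]
orientation: [-2.14, -2.3, 0.001]
contact_force: [-3.1, -0.6, 2.4]
grip_width: 0.0133
gripper_force: 39.9
```

Call:
send_rows(deltas=[{"dx": 0, "dy": 0, "dz": -1, "rx": 0, "ry": 0, "rz": 0}, {"dx": 0, "dy": 0, "dz": -2, "rx": 0, "ry": 0, "rz": 0}, {"dx": 0, "dy": 0, "dz": -3, "rx": 0, "ry": 0, "rz": 0}, {"dx": 0, "dy": 0, "dz": -4, "rx": 0, "ry": 0, "rz": 0}, {"dx": 0, "dy": 0, "dz": -5, "rx": 0, "ry": 0, "rz": 0}])

```text
clock: 7.88
tcp_pos: [0.5596, -0.1918, 0.118]
orientation: [-2.139, -2.3, 0.0]
contact_force: [-3.4, -0.0, 1.2]
grip_width: 0.0134
gripper_force: 39.7
```

Call:
send_rows(deltas=[{"dx": 0, "dy": 0, "dz": -1.5, "rx": 0, "ry": 0, "rz": 0}, {"dx": 0, "dy": 0, "dz": -3, "rx": 0, "ry": 0, "rz": 0}, {"dx": 0, "dy": 0, "dz": -4.5, "rx": 0, "ry": 0, "rz": 0}, {"dx": 0, "dy": 0, "dz": -6, "rx": 0, "ry": 0, "rz": 0}, {"dx": 0, "dy": 0, "dz": -8, "rx": 0, "ry": 0, "rz": 0}])

```text
clock: 8.3
tcp_pos: [0.5596, -0.192, 0.1101]
orientation: [-2.14, -2.3, 0.0]
contact_force: [-4.0, -0.4, 1.7]
grip_width: 0.0132
gripper_force: 39.6
```

Call:
send_rows(deltas=[{"dx": 0, "dy": 0, "dz": -1.5, "rx": 0, "ry": 0, "rz": 0}, {"dx": 0, "dy": 0, "dz": -3, "rx": 0, "ry": 0, "rz": 0}, {"dx": 0, "dy": 0, "dz": -4.5, "rx": 0, "ry": 0, "rz": 0}, {"dx": 0, "dy": 0, "dz": -6, "rx": 0, "ry": 0, "rz": 0}, {"dx": 0, "dy": 0, "dz": -8, "rx": 0, "ry": 0, "rz": 0}])

```text
clock: 8.72
tcp_pos: [0.5596, -0.192, 0.1021]
orientation: [-2.14, -2.3, 0.0]
contact_force: [-3.7, -1.0, 0.7]
grip_width: 0.0136
gripper_force: 39.6
```

Call:
send_rows(deltas=[{"dx": 0, "dy": 0, "dz": -1.5, "rx": 0, "ry": 0, "rz": 0}, {"dx": 0, "dy": 0, "dz": -3, "rx": 0, "ry": 0, "rz": 0}, {"dx": 0, "dy": 0, "dz": -4, "rx": 0, "ry": 0, "rz": 0}, {"dx": 0, "dy": 0, "dz": -5, "rx": 0, "ry": 0, "rz": 0}, {"dx": 0, "dy": 0, "dz": -5, "rx": 0, "ry": 0, "rz": 0}])

```text
clock: 9.13
tcp_pos: [0.5596, -0.1919, 0.097]
orientation: [-2.14, -2.3, 0.0]
contact_force: [-4.2, 0.1, -2.3]
grip_width: 0.0135
gripper_force: 39.4
```

```bash
python3 -c "
from h import *
st()
f=grab('scene'); P=cloud(f)
a=f['frame'][110:260,200:350]
cv2.imwrite('pics/in.png',cv2.resize(a,(600,600),interpolation=2))"
```

```text
t 9.13 tcp [ 559.6 -191.9   97. ] yaw_y 4.14 zaxis [-4.e-04  0.e+00 -1.e+00] F [-4.2  0.1 -2.3] w 13.5 g 39.4 j [-0.13  0.56  0.47  1.9  -0.35  0.76  0.61]
```

View pics/in.png

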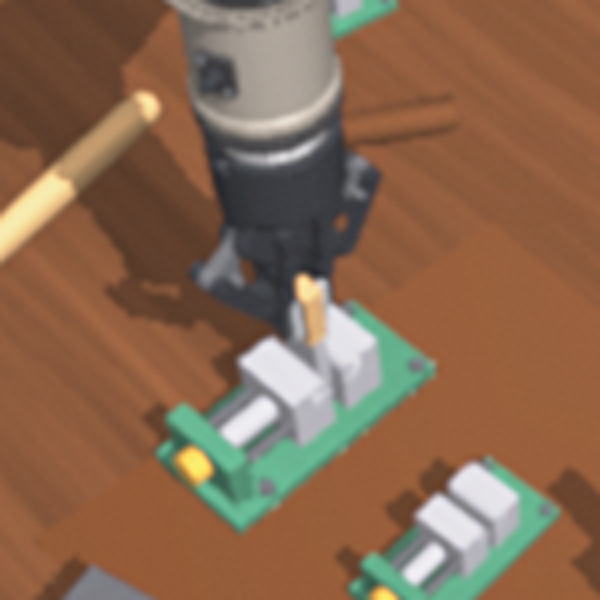

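The blade is in the gap (crop (318,360)), upright and about 37 mm deep with light drag. I go 3 mm more, pause and release.

Call:
send_rows(deltas=[{"dx": 0, "dy": 0, "dz": -1, "rx": 0, "ry": 0, "rz": 0}, {"dx": 0, "dy": 0, "dz": -2, "rx": 0, "ry": 0, "rz": 0}, {"dx": 0, "dy": 0, "dz": -3, "rx": 0, "ry": 0, "rz": 0}, {"dx": 0, "dy": 0, "dz": -3, "rx": 0, "ry": 0, "rz": 0}, {"dx": 0, "dy": 0, "dz": -3, "rx": 0, "ry": 0, "rz": 0}], newtons=20)

```text
clock: 9.6
tcp_pos: [0.5596, -0.192, 0.0941]
orientation: [-2.14, -2.3, 0.0]
contact_force: [-4.6, -0.9, -2.6]
grip_width: 0.0137
gripper_force: 39.5
```

Call:
send_rows(deltas=[{"dx": 0, "dy": 0, "dz": 0, "rx": 0, "ry": 0, "rz": 0}, {"dx": 0, "dy": 0, "dz": 0, "rx": 0, "ry": 0, "rz": 0}, {"dx": 0, "dy": 0, "dz": 0, "rx": 0, "ry": 0, "rz": 0}, {"dx": 0, "dy": 0, "dz": 0, "rx": 0, "ry": 0, "rz": 0}, {"dx": 0, "dy": 0, "dz": 0, "rx": 0, "ry": 0, "rz": 0}], jaw=45)

```text
clock: 10.02
tcp_pos: [0.5605, -0.1919, 0.0947]
orientation: [2.139, 2.3, 0.001]
contact_force: [0.4, 0.1, -0.2]
grip_width: 0.045
gripper_force: 0.0
```

```bash
python3 -c "
from h import *
st()"
```

```text
t 10.02 tcp [ 560.5 -191.9   94.7] yaw_y 4.16 zaxis [ 1.5e-03 -2.0e-04 -1.0e+00] F [ 0.4  0.1 -0.2] w 45.0 g 0.0 j [-0.13  0.56  0.47  1.9  -0.36  0.76  0.62]
```

Released with no force on the tool. I withdraw straight up, then move aside.

Call:
send_rows(deltas=[{"dx": 0, "dy": 0, "dz": 10, "rx": 0, "ry": 0, "rz": 0}, {"dx": 0, "dy": 0, "dz": 30, "rx": 0, "ry": 0, "rz": 0}, {"dx": 0, "dy": 0, "dz": 60, "rx": 0, "ry": 0, "rz": 0}, {"dx": 0, "dy": 0, "dz": 90, "rx": 0, "ry": 0, "rz": 0}, {"dx": 0, "dy": 0, "dz": 120, "rx": 0, "ry": 0, "rz": 0}])

```text
clock: 10.43
tcp_pos: [0.5595, -0.1921, 0.2163]
orientation: [2.14, 2.3, 0.0]
contact_force: [-0.1, 0.5, -0.4]
grip_width: 0.0446
gripper_force: 0.0
```

Call:
send_rows(deltas=[{"dx": 0, "dy": 30, "dz": 10, "rx": 0, "ry": 0, "rz": 0}, {"dx": 0, "dy": 65, "dz": 15, "rx": 0, "ry": 0, "rz": 0}, {"dx": 0, "dy": 100, "dz": 20, "rx": 0, "ry": 0, "rz": 0}, {"dx": 0, "dy": 130, "dz": 20, "rx": 0, "ry": 0, "rz": 0}, {"dx": 0, "dy": 150, "dz": 20, "rx": 0, "ry": 0, "rz": 0}])

```text
clock: 10.85
tcp_pos: [0.5601, -0.0382, 0.2355]
orientation: [2.136, 2.304, 0.004]
contact_force: [0.8, 0.7, -0.0]
grip_width: 0.0452
gripper_force: 0.0
```

Call:
send_rows(deltas=[{"dx": 0, "dy": 35, "dz": 0, "rx": 0, "ry": 0, "rz": 0}, {"dx": 0, "dy": 70, "dz": 0, "rx": 0, "ry": 0, "rz": 0}, {"dx": 0, "dy": 90, "dz": 0, "rx": 0, "ry": 0, "rz": 0}, {"dx": 0, "dy": 100, "dz": 0, "rx": 0, "ry": 0, "rz": 0}, {"dx": 0, "dy": 100, "dz": 0, "rx": 0, "ry": 0, "rz": 0}])

```text
clock: 11.27
tcp_pos: [0.5598, 0.0607, 0.2348]
orientation: [-2.135, -2.305, -0.002]
contact_force: [-0.4, -0.4, -0.1]
grip_width: 0.0453
gripper_force: 0.0
```

Run:
```python
from h import *
st(); ims=[]
for n,(v,u) in(('scene',(120,200)),('top',(110,270))):
    f=grab(n); P=cloud(f)
    m=(abs(P[...,0]-.558)<.03)&(abs(P[...,1]+.192)<.03)
    p=P[m&(P[...,2]>.068)&(P[...,2]<.15)]*1e3
    h=np.percentile(p[:,2],95); t=p[p[:,2]>h-4]
    print(n,'top z',p[:,2].max().round(1),'top ctr',cv2.minAreaRect(t[:,:2].astype(np.float32)),len(t))
    ims.append(cv2.resize(f['frame'][v:v+120,u:u+120],(400,400),interpolation=2))
cv2.imwrite('pics/end.png',np.hstack(ims))
```

```text
t 11.27 tcp [559.8  60.7 234.8] yaw_y 4.38 zaxis [ 6.e-04  9.e-04 -1.e+00] F [-0.4 -0.4 -0.1] w 45.3 g 0.0 j [-0.62  0.32  0.5   1.86 -0.18  1.    0.03]
scene top z 126.0 top ctr ((556.6611328125, -192.67108154296875), (14.362013816833496, 31.532672882080078), 4.015219211578369) 65
top top z 125.9 top ctr ((559.9898071289062, -193.68312072753906), (14.746721267700195, 31.901811599731445), 1.5361747741699219) 50
```

View pics/end.png

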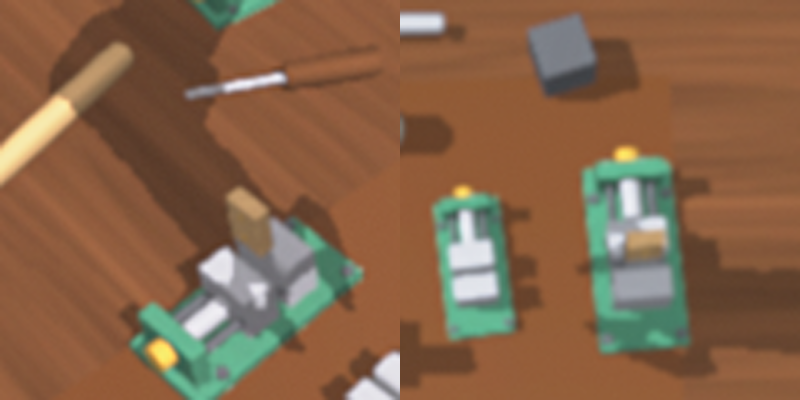

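The blade stands upright in the correct clamp. Its handle top is at 122–126 mm, so it is at least 36 mm deep (30 mm needed), and it is centred within 1–2 mm. I hand in.

```bash
python3 -c "
from bench import r
print(r.hand_in())"
```

```text
the job is handed in; nothing more can be done
None
```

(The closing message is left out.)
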